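# Check and set the release force of the exposure box's lid catch

### The arm

A 7-joint arm with a two-finger parallel gripper is mounted at the origin on a cart in front of the work surface, level with it; the furniture and walls round the work are solid. World frame = base frame: x ahead of the robot, y to its left, z up, the work surface at z = 0. Lengths are in mm, angles in rad, forces in N, time in s.
With the tool pointing down it reaches from about 425 to 950 mm from the base axis. Payload 4.7 kg.
Tool frame: the origin (TCP) lies between the finger pads; the fingertips stand 14 mm ahead of it and the grasp point (between the pads) lies 5 mm behind it; y points along the fingers, x is the direction in which the jaws open and shut, and the axes are right-handed (so a half turn about y gives the same grasp; the last joint's range is limited). The gripper opens to 87 mm and grips with 3 to 60 N. Pads are 19 mm wide; open, the fingers measure 117 mm over their backs; the gripper's body (75 mm by 190 mm) begins 51 mm behind the grasp point.
Start: joints at [-1.262, 0.469, -0.049, 1.532, 0.024, 1.141, -0.082], TCP at [223.663, 636.885, 236.573] pointing down, gripper open.
Joint ranges: [-2.59, 2.59], [-0.33, 1.99], [-1.39, 1.29], [0.1, 2.45], [-1.04, 4.18], [0.21, 1.99], [-2.66, 2.66]. Speed limits (rad/s): [2.57, 2.57, 3.14, 3.14, 3.14, 3.14, 3.14].

### API

Orientations are given as a unit quaternion [w, x, y, z].
In Python, from cell import env gives the robot as it stands. Calls block until the motion is done:
- env.move_to(position, orientation): joint-space move of the TCP to a pose.
- env.move_straight(position, rot=None, max_speed=150, until_force=None): straight line of the TCP; rot=None keeps the orientation; max_speed is the mean speed in mm/s. With until_force (N) it stops when the force on the tool has changed by that much, and returns True; else False.
- env.move_j(angles): joint-space move.
- env.gripper_open() and env.grab(): open the fingers fully, or close them until they stop; the grip force is fixed at half the most.
- env.wait(seconds).
- env.inverse_kinematics(position, orientation): joint angles nearest the present ones, or None.
- env.read_state(): the state.
- env.snapshot(name): name is "scene" or "top"; returns (picture, depth): 384x512x3 uint8, blue, green, red; 384x512 float32, mm along the optical axis (not along the pixel's ray), 0 where there is no reading.
- env.camera_params(name): a dict with "K" (3x3 intrinsics, pixels), "cam_to_world" (4x4, takes a point from camera to world coordinates). Camera axes: x right, y down, z forward; pixel columns grow to the right and rows downward; lengths in mm; the calibration is good to about 2 mm. A picture is of the moment at which its call begins. camera_params takes no time and is no camera call.
A pose or a line that the arm cannot do raises env.IKError and nothing moves.
- env.sign_off(): hands the job in, once; it reports no verdict.
The state is a dict: "clock": time; "joints": joint angles; "qvel": joint speeds; "effort": joint torques, N m; "ee_pos": TCP position; "eef_rot": TCP orientation; "force": force on the tool from outside, world axes, zero at the start; "ft_torque": the same for the moment, N m; "width": opening from 0.0 (shut) to 1.0 (fully open).
Only numpy, scipy, OpenCV 4.12 (cv2) and the standard library are available. Lean on these libraries where they do the work, as an engineer would, in place of code of your own. Each camera call takes 0.05 s, during which the arm holds its last target.

### The job

Check the spring catch of the exposure box: press its thumb bar slowly down until it clicks and the lid pops up, and judge the force that took; it must let go at between 5.5 and 7 newtons. If it does not, push the tension slide to correct it, press the lid shut until it clicks and try the catch again, until a release lies within the limits. Finish with the lid pressed shut and held by its catch; never press the catch harder than 20 newtons, and leave the things around the box where they stand.

Things in the scene. Friction and masses are not known exactly. Their poses are not given: they have to be found in the camera images.
- exposure_box: white bench-top exposure box, fixed, 230 x 230 mm. Origin: centre of its underside; x points away from the operator's side, y to its left, z up. Front half (x = -115 to -3 mm): low deck, top 38 mm high. Rear half: chamber, walls 84 mm high, under a grey lid with an amber window. The stirrer and tray to its left carry fixed things up to 0.3 m high: pass over them.
- lid (a joint): lid angle in rad, hinged on the box's far edge: 0 pressed right down, 0.32 fully up. A spring lifts it (3 N at the front edge); once let go it pops up in under 0.2 s, its front edge rising 40 mm, and stays up. To latch it, press it down to 0.006 or less (up to 20 N at the front edge): the hook clicks over its lip and then holds it at about 0.013.
- lid_edge (a point): middle of the top face of the lid's front rim (28 mm deep, 226 mm wide): the place to press the lid shut. Moves with the lid; on the box's centre line, 6 mm behind its origin (x = +6 mm) and 92 mm above the worktop when shut.
- catch (a joint): catch angle in rad: 0 at rest, grows as the thumb bar goes down. Pressed slowly, the force is highest at 0.09 to 0.13 (4.5 to 6.5 mm of travel at the bar), then falls as the hook slips off the lip; the lid is free by about 0.17 (8.5 mm). End stop at 0.23. A spring returns it. The steel hook, up to 115 mm above the worktop, stands 30 mm behind the bar and leans 12 mm towards it.
- thumb_bar (a point): middle of the top of the catch's black thumb bar: 10 mm thick, 50 mm long along the box's y, top 61 mm above the worktop, 13 mm clear of the deck. Moves with the catch. Press it straight down from above. The release force is the highest downward force on it while the lid is still down; it climbs from a preload by about 0.25 N per mm. As found it is 1.5 to 13 N.
- tension (a joint): position of the tension slide in m, 0 to 0.070, growing towards the box's left (+y, towards the catch). More is tighter: each 10 mm adds about 1.4 N to the release force. The spring behind it is worn by an unknown amount, so the same position may give up to 5 N more or less in another box. Stays where it is left; moving it takes 2 to 16 N.
- tension_tab (a point): middle of the top of the slide's upright black tab: 24 mm (x) by 10 mm (y), its top 76 mm above the worktop, its foot (26 x 22 mm) up to 47 mm above it; moves with the slide along the box's y; free on both sides by 25 mm or more. Push it sideways at 50 to 75 mm height.
- beaker: empty glass beaker, 56 mm across, 71 mm high, at the box's right; origin at the centre of its underside. Leave alone.
- black_cap_vial: glass vial with a black cap, 31 mm across, 60 mm high, at the box's right; origin at the centre of its underside. Leave alone.
- bench_timer: flat white timer with three buttons, 64 x 64 x 19 mm, right of the box; origin at the centre of its underside. Leave alone.
- amber_jar: dark amber jar with a black cap, 92 mm across, 181 mm high, further right; origin at the centre of its underside. Leave alone.

How it is judged:
By the outcome, as a careful person would: the job done as asked, in the order asked, and still so for the second after the job is handed in, with the robot touching nothing.
It also fails if it takes over 72 s, if anything falls off the work surface, if the arm or the gripper's body presses on something with over 40 N, if the wrist force passes 120 N, or if a joint passes its speed limit or range.

## Working session

There is one attempt and no reset: what is moved stays moved. The work goes in short steps, each a Python script; the robot and the scene stay as the last script left them, time stands still between calls to the robot, and variables do not carry over. Pictures are saved under pics/ and viewed, and the job is handed in when it is done.

```bash
ls; mkdir -p pics; cat > h.py <<'E'
import numpy as np,cv2
from cell import env
def snap(n,tag):
    p,d=env.snapshot(n); cv2.imwrite(f'pics/{tag}.png',p); np.save(f'pics/{tag}.npy',d); return p,d
def w(n,d,u,v,z=None):
    c=env.camera_params(n);K=np.array(c['K']);T=np.array(c['cam_to_world'])
    r=np.linalg.inv(K)@[u,v,1]
    if z is None: return (T@np.append(r*d[int(v),int(u)],1))[:3]
    dr=T[:3,:3]@r; return T[:3,3]+dr*(z-T[2,3])/dr[2]
E
python3 - <<'E'
from h import *
snap('scene','s0');snap('top','t0')
s=env.read_state();print(s)
for n in('scene','top'):print(env.camera_params(n))
E
```

```text
pics
{'clock': 0.1, 'joints': array([-1.26190031,  0.46931318, -0.04859471,  1.53354556,  0.02411241,
        1.1410242 , -0.08228799]), 'qvel': array([ 1.64798440e-03, -2.50247458e-03,  8.29265526e-06, -2.75833008e-03,
       -1.14974428e-03,  2.33078712e-04,  5.89126771e-04]), 'effort': array([ 2.04238877e-04, -5.09170175e+01, -8.15481506e-02, -2.36828327e+01,
       -6.14899280e-02,  3.45337379e-02,  6.97511996e-05]), 'ee_pos': array([223.52202717, 636.37773543, 235.64870453]), 'eef_rot': array([-0.5765553 ,  0.57729249,  0.40837352, -0.40932682]), 'force': array([ 0.54359269, -0.34410185,  0.11287717]), 'ft_torque': array([-0.02621934,  0.02683028,  0.02944637]), 'width': 1.0012646799673226}
{'K': array([[379.47879602,   0.        , 255.38436618],
       [  0.        , 379.47879602, 181.34288576],
       [  0.        ,   0.        ,   1.        ]]), 'cam_to_world': array([[ 7.67475167e-01, -4.72265515e-01,  4.33528720e-01,
         1.04001227e+01],
       [-6.41050852e-01, -5.59053573e-01,  5.25844946e-01,
        -8.88810131e+02],
       [-5.97265405e-03, -6.81486893e-01, -7.31805946e-01,
         7.40858315e+02],
       [ 0.00000000e+00,  0.00000000e+00,  0.00000000e+00,
         1.00000000e+00]])}
{'K': array([[376.16300842,   0.        , 250.41937672],
       [  0.        , 376.16300842, 193.88432283],
       [  0.        ,   0.        ,   1.        ]]), 'cam_to_world': array([[-2.76928092e-02, -9.81390647e-01,  1.90014489e-01,
         2.35818900e+02],
       [-9.99541604e-01,  2.95124261e-02,  6.75266400e-03,
        -4.15103028e+02],
       [-1.22347899e-02, -1.89740387e-01, -9.81758064e-01,
         9.96275671e+02],
       [ 0.00000000e+00,  0.00000000e+00,  0.00000000e+00,
         1.00000000e+00]])}
```

View pics/s0.png

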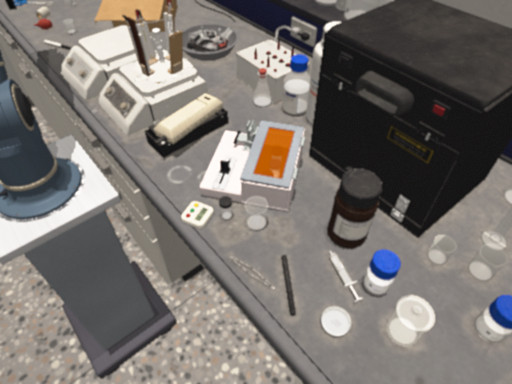

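View pics/t0.png

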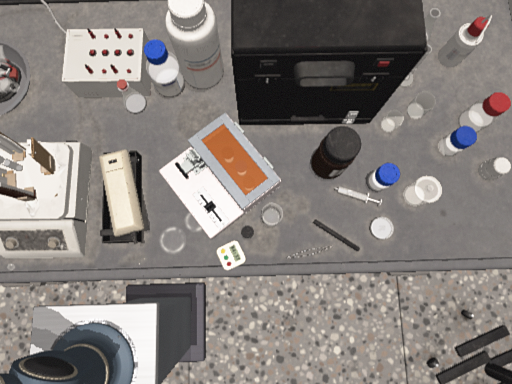

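The box is at about (220,175) in the top view, turned roughly 40°; the catch is at about (190,160) and the slide tab at (209,207). I'll enlarge both.

```bash
python3 - <<'E'
import cv2
p=cv2.imread('pics/t0.png')[105:245,150:290];cv2.imwrite('pics/t0c.png',cv2.resize(p,None,fx=4.2,fy=4.2,interpolation=cv2.INTER_CUBIC))
p=cv2.imread('pics/s0.png')[110:220,190:315];cv2.imwrite('pics/s0c.png',cv2.resize(p,None,fx=5,fy=5,interpolation=cv2.INTER_CUBIC))
E
```

```text
(no output)
```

View pics/t0c.png

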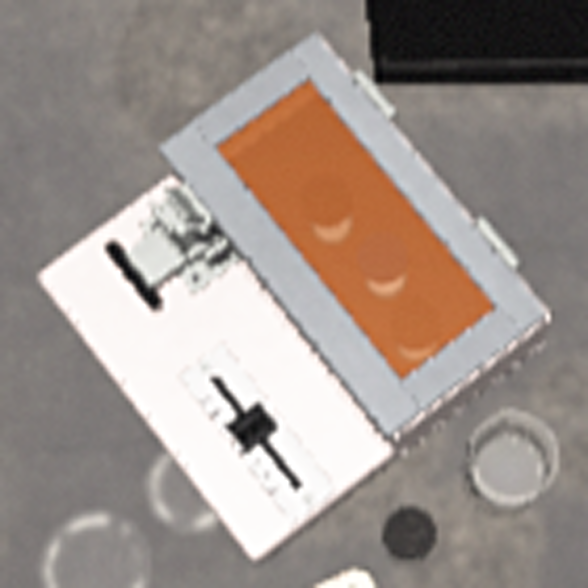

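View pics/s0c.png

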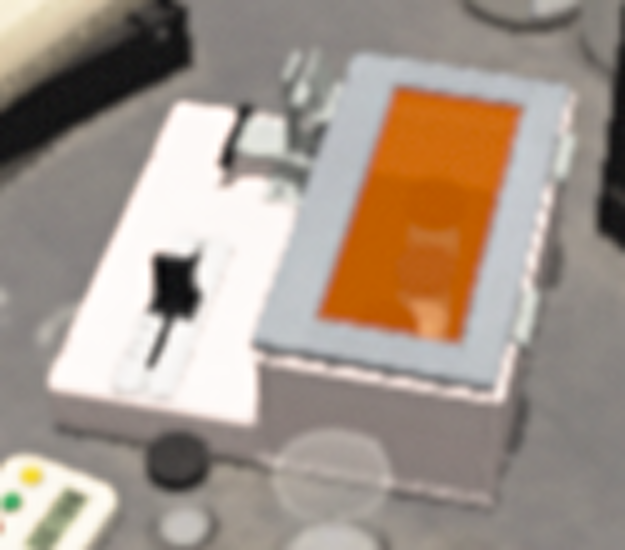

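```bash
cat > pose.py <<'E'
from h import *
from scipy.optimize import least_squares
t=lambda u,v:(150+u/4.2-.4,105+v/4.2-.4)
s=lambda u,v:(190+u/5-.4,110+v/5-.4)
# (cam,px,box pt)
M=[('top',t(38,275),(-115,115,38)),('top',t(255,560),(-115,-115,38)),('top',t(162,148),(-8,113,93)),('top',t(392,440),(-8,-113,93)),
('scene',s(50,383),(-115,-115,38)),('scene',s(178,100),(-115,115,38)),('scene',s(258,348),(-8,-113,93)),('scene',s(355,55),(-8,113,93))]
def R(a):return np.array([[np.cos(a),-np.sin(a)],[np.sin(a),np.cos(a)]])
P=np.array([w(n,None,*px,z=b[2])[:2] for n,px,b in M]);B=np.array([b[:2] for _,_,b in M])
f=lambda q:(B@R(q[2]).T+q[:2]-P).ravel()
best=min((least_squares(f,[500,0,a]) for a in np.arange(-3,3,.7)),key=lambda r:r.cost)
print(best.x,np.degrees(best.x[2]));print(best.fun.reshape(-1,2).round(1))
q=best.x
inv=lambda p:R(q[2]).T@(np.array(p)-q[:2])
print('bar top ends',[inv(w('top',None,*t(*p),z=61)[:2]) for p in((113,247),(153,303))], [inv(w('scene',None,*s(*p),z=61)[:2]) for p in((243,108),(226,170))])
print('tab',inv(w('top',None,*t(250,424),z=76)[:2]),inv(w('scene',None,*s(175,262),z=76)[:2]))
print('slot',[inv(w('top',None,*t(*p),z=40)[:2]) for p in((214,378),(298,487))])
E
python3 pose.py
```

```text
[ 468.54239071 -330.38026634   -0.93155617] -53.374236913060656
[[-0.2 -0.9]
 [-2.8 -3.2]
 [ 0.4 -0.7]
 [ 0.1 -1.7]
 [-1.8 -0.3]
 [ 0.8  0.3]
 [-0.1  5.2]
 [ 3.5  1.3]]
bar top ends [array([-68.01902834,  92.99217342]), array([-69.67768917,  49.22636298])] [array([-68.34706391,  88.96229214]), array([-63.54378444,  36.53373249])]
tab [-68.23798356 -50.19760583] [-64.49905448 -52.74139177]
slot [array([-68.28168995,  -6.1150774 ]), array([-68.5630403 , -92.03764324])]
```

```bash
cat >> h.py <<'E'
from scipy.spatial.transform import Rotation as Ro
O=np.array([468.5,-330.4]);YAW=-.9316
bx=np.array([np.cos(YAW),np.sin(YAW)]);by=np.array([-bx[1],bx[0]])
def W(x,y,tipz): # box x,y, fingertip height -> TCP pos
    return np.append(O+bx*x+by*y,tipz+14)
def quat(flip=1):
    X=np.append(by*flip,0);Z=np.array([0,0,-1.]);Y=np.cross(Z,X)
    q=Ro.from_matrix(np.c_[X,Y,Z]).as_quat();return np.array([q[3],*q[:3]])
def Bx(p): d=np.array(p[:2])-O; return np.array([d@bx,d@by])
E
python3 - <<'E'
from h import *
d=np.load('pics/t0.npy')
c=env.camera_params('top');K=c['K'];T=c['cam_to_world']
v,u=np.mgrid[:384,:512];r=np.stack([(u-K[0,2])/K[0,0],(v-K[1,2])/K[1,1],np.ones_like(u)],-1)*d[...,None]
P=r@T[:3,:3].T+T[:3,3]
L=(P[...,:2]-O)@np.c_[bx,by]
ok=d>0
# height map in box frame
for x0 in range(-200,200,25):
    print(x0,[int(P[...,2][ok&(abs(L[...,0]-x0)<12.5)&(abs(L[...,1]-y0)<12.5)].max(initial=-1)) for y0 in range(-200,300,25)])
m=ok&(L[...,0]>-10)&(L[...,0]<20)&(abs(L[...,1])<100);print('rim z',np.median(P[m][:,2]))
print('oven',P[ok&(P[...,2]>150)&(u>230)&(u<430)&(v<125)][:,0].min())
for f in(1,-1):
    for p in(W(-73,70,150),W(-68,-80,120),W(6,0,200),W(-70,0,420)): print(f,np.round(env.inverse_kinematics(p,quat(f)),2) if env.inverse_kinematics(p,quat(f)) is not None else None)
s=env.read_state();print(Ro.from_quat(np.roll(s['eef_rot'],-1)).as_matrix().round(2))
E
```

```text
-200 [-1, 0, 4, 3, 4, 3, 3, 3, 3, 4, 80, 89, 92, 92, 91, 93, 90, 84, 49, 3]
-175 [-1, 3, 3, 4, 4, 1, 3, 2, 1, 3, 3, 3, 79, 84, 90, 91, 90, 80, 4, 4]
-150 [2, 2, 4, 3, 4, 3, 3, 3, 3, 3, 3, 3, 3, 3, 48, 86, 84, 3, 3, 3]
-125 [20, 20, 20, 2, 38, 41, 38, 38, 39, 37, 38, 38, 41, 37, 4, 49, 50, 4, 3, 4]
-100 [18, 19, 23, 4, 40, 41, 42, 42, 41, 40, 43, 42, 41, 40, 3, 5, 2, 4, 5, 2]
-75 [17, 19, 19, 3, 44, 44, 76, 46, 44, 42, 62, 61, 61, 38, 4, 4, 3, 3, 3, 3]
-50 [3, 64, 61, 2, 43, 44, 75, 43, 43, 41, 61, 63, 57, 39, 4, 3, 3, 4, 3, 3]
-25 [2, 63, 61, 2, 41, 41, 41, 42, 41, 41, 115, 116, 41, 41, 3, 2, 5, 2, 3, 3]
0 [2, 2, 2, 3, 97, 96, 95, 95, 96, 97, 96, 97, 96, 93, 3, 3, 4, 4, 4, 3]
25 [4, 71, 72, 70, 95, 95, 95, 95, 95, 94, 94, 95, 98, 95, 4, 2, 3, 3, 2, 112]
50 [2, 72, 71, 71, 96, 93, 94, 93, 93, 93, 95, 93, 96, 93, 3, 4, 2, 3, 5, 124]
75 [3, 71, 71, 3, 95, 94, 93, 94, 93, 93, 93, 92, 95, 93, 2, 5, 3, 2, 3, 122]
100 [3, 3, 2, 4, 94, 95, 94, 94, 94, 95, 95, 95, 95, 94, 1, 3, 3, 2, 235, 237]
125 [2, 2, 3, 3, 2, 86, 88, 0, 80, 2, 87, 339, 371, 1, 2, 3, 3, 214, 289, 293]
150 [4, 4, 3, 3, 3, 3, 3, 2, 3, 3, 4, 381, 381, 380, 3, 2, 3, 232, 292, 292]
175 [2, 4, 3, 2, 2, 3, 2, 3, 2, 4, 381, 382, 381, 382, 381, 3, 4, 230, 291, 292]
rim z 92.18474261632707
oven 585.5842891143952
1 None
1 None
1 None
1 None
-1 None
-1 None
-1 None
-1 None
[[ 0.33 -0.   -0.94]
 [ 0.94 -0.    0.33]
 [-0.   -1.   -0.  ]]
```

Tool y is the approach axis, so the quaternion helper needs correcting.

```bash
sed -i 's/;Z=np.array(\[0,0,-1.\]);Y=np.cross(Z,X)/;Y=np.array([0,0,-1.]);Z=np.cross(X,Y)/' h.py
python3 - <<'E'
from h import *
for f in(1,-1):
    for p in(W(-73,70,150),W(-68,-80,120),W(6,0,200),W(-70,0,420)): print(f,np.round(env.inverse_kinematics(p,quat(f)),2) if env.inverse_kinematics(p,quat(f)) is not None else None)
s=env.read_state();print(s['clock'],s['joints'])
E
```

```text
1 [-0.36  0.45  0.96  1.99 -0.46  0.94  1.47]
1 [ 0.2   0.32  0.53  2.1  -0.22  0.78  1.51]
1 [-0.28  0.59  1.21  1.84 -0.61  1.15  1.78]
1 [-0.17  0.06  0.71  1.64 -0.04  1.45  1.18]
-1 [-0.45  0.53  1.12  1.99 -0.58  0.99 -1.55]
-1 [-0.21  0.5   1.12  2.12 -0.59  0.88 -1.24]
-1 [-0.24  0.54  1.12  1.84 -0.54  1.11 -1.43]
-1 [-0.51  0.08  1.1   1.66 -0.07  1.45 -1.91]
0.1 [-1.26190031  0.46931318 -0.04859471  1.53354556  0.02411241  1.1410242
 -0.08228799]
```

```bash
python3 - <<'E'
from h import *
s=env.read_state();p=s['ee_pos'].copy();p[2]=450
env.move_straight(p,max_speed=400);print(env.read_state()['clock'])
p[:2]*=540/np.hypot(*p[:2])
env.move_straight(p,max_speed=300);s=env.read_state();print(s['clock'],s['joints'])
j=s['joints'].copy();j[0]=.45;j[2]=0;j[6]=1.2
env.move_j(j);s=env.read_state();print(s['clock'],s['ee_pos'])
for t in(W(-73,70,150),W(-68,-80,120),W(6,0,200)): print(np.round(env.inverse_kinematics(t,quat(1)),2))
E
```

```text
0.7833
1.3833 [-1.26332224  0.13437129 -0.05521959  1.51642079  0.0074706   1.4928004
 -0.08568614]
4.3167 [ 466.54807788 -273.38036376  448.82655886]
[ 0.4   0.32 -0.04  1.95  0.01  0.88  0.99]
[ 0.58  0.29  0.07  2.08 -0.03  0.77  1.31]
[ 0.51  0.33  0.04  1.8  -0.01  1.01  1.2 ]
```

```bash
python3 - <<'E'
from h import *
env.grab()
env.move_to(W(-72,69,160),quat())
env.move_straight(W(-72,69,75),max_speed=150)
snap('scene','s1')
for i in range(4):
    s=env.read_state();print(round(s['clock'],3),s['force'].round(2),s['ee_pos'].round(2),Bx(s['ee_pos']).round(1),s['width'])
    env.move_straight(W(-72,69,75-.5*(i+1)),max_speed=10)
p=cv2.imread('pics/s1.png')[60:220,160:320];cv2.imwrite('pics/s1c.png',cv2.resize(p,None,fx=3.7,fy=3.7,interpolation=cv2.INTER_CUBIC))
E
```

```text
7.683 [-0.15 -0.04  1.19] [ 482.02 -232.01   90.28] [-70.9  69.5] 0.0048156778627174825
7.933 [-0.4  -0.65  0.01] [ 481.34 -231.61   89.21] [-71.6  69.2] 0.006564629823182459
8.183 [ 0.5  -0.19 -0.04] [ 480.89 -231.45   88.05] [-72.  69.] 0.00518887864726345
8.433 [ 0.05  0.18 -0.21] [ 480.88 -231.45   87.42] [-72.  69.] 0.0023985492455849554
```

View pics/s1c.png

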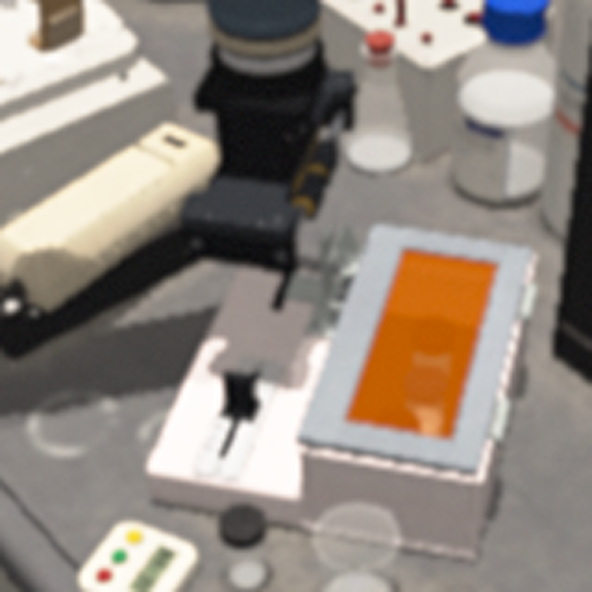

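```bash
cat >> h.py <<'E'
def rd(n=5,dt=.01):
    F=[];z=[]
    for i in range(n):
        env.wait(dt);s=env.read_state();F.append(s['force']);z.append(s['ee_pos'])
    return np.mean(F,0),np.mean(z,0)
def press(x,y,z0=64,step=.5,travel=9.5):
    env.move_straight(W(x,y,z0),max_speed=40)
    F0,p=rd(15)
    print('tare',F0.round(2),(p[2]-14).round(2),Bx(p).round(1))
    zc=None;log=[];z=z0
    while z>46:
        z-=step;env.move_straight(W(x,y,z),max_speed=10)
        F,p=rd();f=(F-F0)[2];a=p[2]-14;log.append((z,a,f))
        if zc is None and f>1: zc=a+.3
        if f>17 : print('HIGH');break
        if zc and zc-a>travel: break
    for l in log: print('%.1f %.2f %.2f'%l,end=' | ')
    print('\ncontact',zc,'peak',max(l[2] for l in log),'clock',env.read_state()['clock'])
def lidz():
    d=env.snapshot('top')[1]
    c=env.camera_params('top');K=c['K'];T=c['cam_to_world']
    v,u=np.mgrid[:384,:512];r=np.stack([(u-K[0,2])/K[0,0],(v-K[1,2])/K[1,1],np.ones_like(u)],-1)*d[...,None]
    P=r@T[:3,:3].T+T[:3,3];L=(P[...,:2]-O)@np.c_[bx,by]
    m=(d>0)&(L[...,0]>-4)&(L[...,0]<16)&(L[...,1]>-100)&(L[...,1]<-60)&(P[...,2]<150)
    return np.median(P[m][:,2]),m.sum()
E
python3 - <<'E'
from h import *
print(lidz())
press(-72,69)
print(lidz())
E
```

```text
(np.float64(92.4488129652596), np.int64(132))
tare [-0.11  0.11  0.12] 63.81 [-72.1  69. ]
63.5 63.57 -0.13 | 63.0 63.00 -0.03 | 62.5 62.47 -0.02 | 62.0 61.97 -0.51 | 61.5 61.49 0.00 | 61.0 61.13 1.74 | 60.5 60.57 2.70 | 60.0 59.96 2.98 | 59.5 59.43 2.76 | 59.0 58.93 2.46 | 58.5 58.41 2.39 | 58.0 57.92 2.68 | 57.5 57.46 2.59 | 57.0 56.97 2.77 | 56.5 56.48 2.93 | 56.0 55.98 3.17 | 55.5 55.44 3.25 | 55.0 54.95 2.88 | 54.5 54.45 2.95 | 54.0 53.97 2.02 | 53.5 53.46 1.52 | 53.0 52.97 0.64 | 52.5 52.67 2.58 | 52.0 52.13 2.60 | 51.5 51.58 3.19 | 
contact 61.428837386296635 peak 3.250007561586361 clock 16.525
(np.float64(125.03032542813298), np.int64(158))
```

Release was about 3.2 N and the lid popped up. It is too low, so I'll push the slide about 22 mm towards the catch.

```bash
cat >> h.py <<'E'
def st(): s=env.read_state();return s['clock'],Bx(s['ee_pos']).round(2),(s['ee_pos'][2]-14).round(2),s['force'].round(2)
def tab(tag):
    snap('top',tag);p=cv2.imread(f'pics/{tag}.png')[165:245,165:265];cv2.imwrite(f'pics/{tag}c.png',cv2.resize(p,None,fx=6,fy=6,interpolation=cv2.INTER_CUBIC))
E
python3 - <<'E'
from h import *
env.move_straight(W(-72,69,95),max_speed=150)
env.move_straight(W(-68,-82,95),max_speed=200)
env.move_straight(W(-68,-82,57),max_speed=100)
env.wait(.15)
print(st())
h=env.move_straight(W(-68,-45,57),max_speed=20,until_force=1.8)
print(h,st())
y=Bx(env.read_state()['ee_pos'])[1]
env.move_straight(W(-68,y+21.5,57),max_speed=30);env.wait(.2);print(st())
E
```

```text
(18.6083, array([-67.47, -81.69]), np.float64(57.62), array([ 0.2 , -0.25,  0.85]))
True (19.675, array([-68.31, -61.83]), np.float64(56.68), array([-0.32, -0.32,  0.98]))
(20.75, array([-68.67, -44.94]), np.float64(56.48), array([-7.37, -6.41,  1.74]))
```

```bash
python3 - <<'E'
from h import *
env.wait(.2);print(st())
snap('scene','s2')
p=cv2.imread('pics/s2.png')[90:220,180:310];cv2.imwrite('pics/s2c.png',cv2.resize(p,None,fx=4.5,fy=4.5,interpolation=cv2.INTER_CUBIC))
tab('t2')
E
```

```text
(20.95, array([-68.69, -44.92]), np.float64(56.46), array([-8.63, -6.52,  2.78]))
```

View pics/s2c.png

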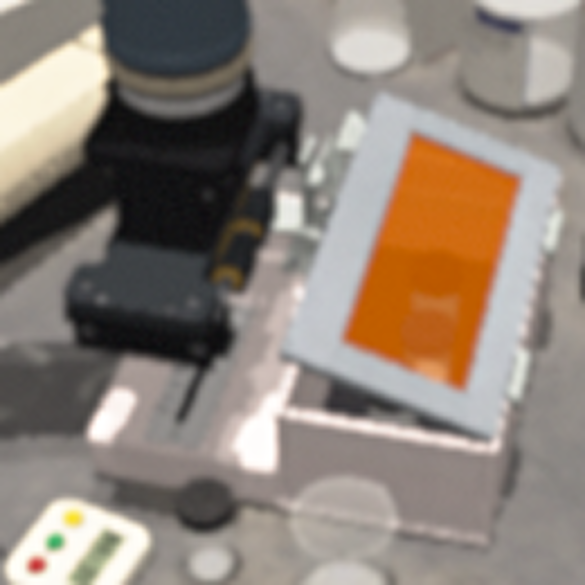

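View pics/t2c.png

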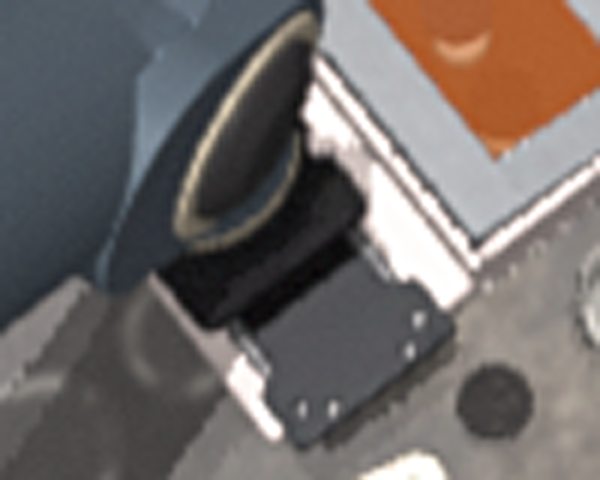

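```bash
python3 - <<'E'
from h import *
y=Bx(env.read_state()['ee_pos'])[1]
env.move_straight(W(-68,y-10,57),max_speed=80)
env.move_straight(W(-68,y-10,100),max_speed=200)
env.move_straight(W(6,0,165),max_speed=200)
tab('t3');print(st(),lidz())
E
```

```text
(22.5167, array([ 4.32, -1.12]), np.float64(163.36), array([-0.7 ,  0.58,  0.4 ])) (np.float64(125.0809833939723), np.int64(138))
```

View pics/t3c.png

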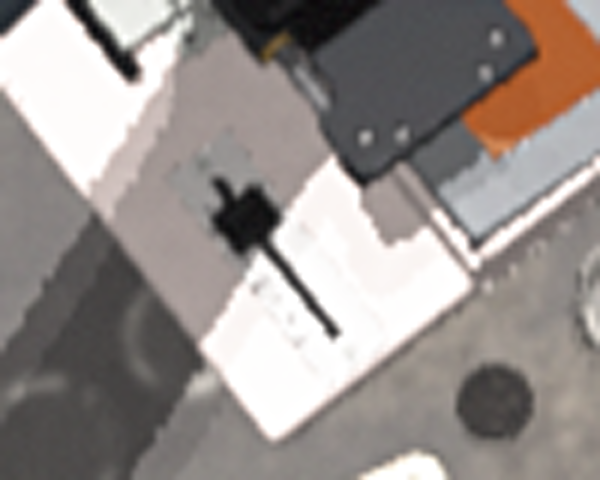

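```bash
python3 - <<'E'
from h import *
for p in((209.1,205.6),(205.8,200.9)): print(Bx(w('top',None,*p,z=76)))
E
```

```text
[-68.34474234 -50.21363785]
[-67.66668321 -35.66748442]
```

The slide moved only 15–17 mm because the arm lagged under the 10 N friction. I'll push about 6.5 mm more before testing again.

```bash
python3 - <<'E'
from h import *
env.move_straight(W(-68,-56,100),max_speed=200)
env.move_straight(W(-68,-56,57),max_speed=150)
h=env.move_straight(W(-68,-35,57),max_speed=25);env.wait(.1);print(st())
c=-35
while Bx(env.read_state()['ee_pos'])[1]<-38.9 and c<-28:
    c+=1;env.move_straight(W(-68,c,57),max_speed=15);print(st())
y=Bx(env.read_state()['ee_pos'])[1]
env.move_straight(W(-68,y-10,57),max_speed=80)
env.move_straight(W(-68,y-10,100),max_speed=200)
env.move_straight(W(6,0,155),max_speed=200)
tab('t4');print(st())
# close lid
env.wait(.1);F0,_=rd(8)
env.move_straight(W(6,0,105),max_speed=60)
z=105;L=[]
while z>86:
    z-=1 if z>95 else .5
    env.move_straight(W(6,0,z),max_speed=20)
    F,p=rd(2);f=(F-F0)[2];L.append((z,round(p[2]-14,2),round(f,2)))
    if f>26:break
print(L)
env.move_straight(W(6,0,120),max_speed=100)
print(st(),lidz())
E
```

```text
(24.8083, array([-67.73, -39.46]), np.float64(57.47), array([-9.19, -6.9 ,  7.07]))
(25.0583, array([-67.76, -38.78]), np.float64(57.47), array([-10.46,  -6.79,   7.58]))
(26.4833, array([ 4.19, -1.04]), np.float64(153.37), array([ 0.17,  0.16, -0.14]))
[(104, np.float64(104.37), np.float64(11.86)), (103, np.float64(103.48), np.float64(12.09)), (102, np.float64(102.66), np.float64(14.59)), (101, np.float64(102.0), np.float64(16.52)), (100, np.float64(101.38), np.float64(19.4)), (99, np.float64(101.05), np.float64(23.79)), (98, np.float64(98.57), np.float64(11.67)), (97, np.float64(97.07), np.float64(12.46)), (96, np.float64(95.63), np.float64(5.94)), (95, np.float64(94.44), np.float64(0.27)), (94.5, np.float64(94.29), np.float64(-0.11)), (94.0, np.float64(93.99), np.float64(0.22)), (93.5, np.float64(93.79), np.float64(2.89)), (93.0, np.float64(93.18), np.float64(3.51)), (92.5, np.float64(92.51), np.float64(3.71)), (92.0, np.float64(92.33), np.float64(5.41)), (91.5, np.float64(92.2), np.float64(7.79)), (91.0, np.float64(92.08), np.float64(10.79)), (90.5, np.float64(91.97), np.float64(13.55)), (90.0, np.float64(91.86), np.float64(15.55)), (89.5, np.float64(91.72), np.float64(18.1)), (89.0, np.float64(91.62), np.float64(20.16)), (88.5, np.float64(91.51), np.float64(23.37)), (88.0, np.float64(91.39), np.float64(25.81)), (87.5, np.float64(91.26), np.float64(27.91))]
(34.775, array([ 5.83, -0.06]), np.float64(119.49), array([-1.08,  0.69, -0.85])) (np.float64(92.41144757798583), np.int64(102))
```

View pics/t4c.png

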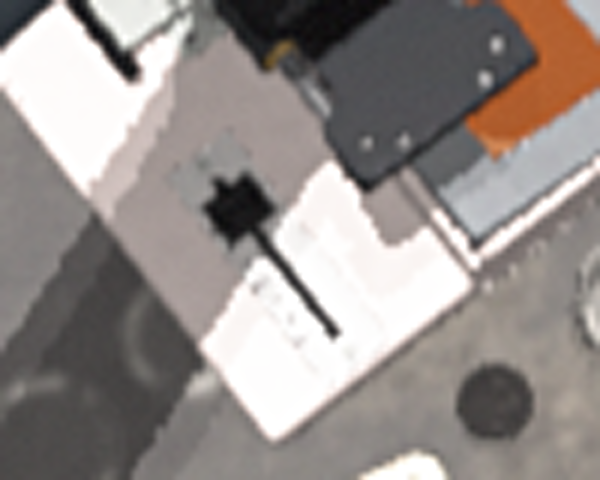

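The lid held at 92.4 mm after I withdrew, so it latched, and the tab has moved further. Testing the catch again.

```bash
python3 - <<'E'
from h import *
env.move_straight(W(-72,69,120),max_speed=200)
env.move_straight(W(-72,69,70),max_speed=100)
env.wait(.2)
press(-72,69,z0=62.5,travel=9)
print(lidz())
E
```

```text
tare [ 0.08 -0.16  0.18] 62.34 [-72.1  69. ]
62.0 62.04 -0.14 | 61.5 61.55 0.14 | 61.0 61.31 3.45 | 60.5 60.85 5.36 | 60.0 60.37 5.08 | 59.5 59.85 5.14 | 59.0 59.34 5.17 | 58.5 58.83 5.32 | 58.0 58.34 5.65 | 57.5 57.85 6.03 | 57.0 57.33 5.58 | 56.5 56.84 5.73 | 56.0 56.32 5.89 | 55.5 55.84 5.36 | 55.0 55.32 5.87 | 54.5 54.80 5.77 | 54.0 54.26 5.38 | 53.5 53.75 5.22 | 53.0 53.18 4.73 | 52.5 52.72 5.52 | 52.0 52.25 5.75 | 
contact 61.61276834651953 peak 6.029117525577854 clock 42.925
(np.float64(125.011885384739), np.int64(157))
```

The second release was about 5.8 N (plateau mean 5.75, highest sample 6.0), which is inside the limits, and the lid popped. Now I'll shut the lid and withdraw.

```bash
python3 - <<'E'
from h import *
env.move_straight(W(-72,69,105),max_speed=150)
env.move_straight(W(-45,40,150),max_speed=200)
env.move_straight(W(6,0,150),max_speed=200)
env.wait(.1);F0,_=rd(8)
env.move_straight(W(6,0,105),max_speed=50)
z=105;L=[]
while z>86:
    z-=1
    env.move_straight(W(6,0,z),max_speed=15)
    F,p=rd(2);f=(F-F0)[2];L.append((z,round(float(p[2]-14),2),round(float(f),2)))
    if f>26:break
print(L)
env.move_straight(W(6,0,120),max_speed=100)
env.move_straight(W(-40,0,250),max_speed=200);env.wait(.3)
print(st(),lidz());snap('scene','s5');tab('t5')
p=cv2.imread('pics/s5.png')[90:240,170:320];cv2.imwrite('pics/s5c.png',cv2.resize(p,None,fx=4,fy=4,interpolation=cv2.INTER_CUBIC))
E
```

```text
[(104, 104.61, 11.84), (103, 103.74, 12.86), (102, 102.78, 13.46), (101, 101.96, 15.07), (100, 101.54, 19.13), (99, 101.11, 22.26), (98, 98.76, 11.88), (97, 97.22, 11.6), (96, 95.78, 6.38), (95, 94.53, -0.02), (94, 93.89, 0.99), (93, 93.28, 2.88), (92, 92.38, 4.93), (91, 92.14, 9.66), (90, 91.91, 15.07), (89, 91.67, 19.16), (88, 91.43, 24.07), (87, 91.2, 29.46)]
(52.0417, array([-40.13,  -0.18]), np.float64(249.02), array([-0.68, -1.25, -0.97])) (np.float64(92.44283871359505), np.int64(131))
```

View pics/s5c.png

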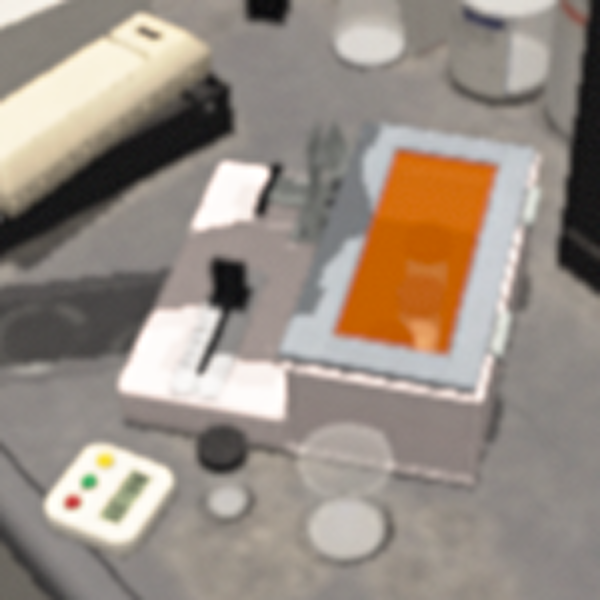

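The lid is flat and shut under the hook (top at 92.4 mm), and the beaker, vial and timer stand where they did. The robot is clear, so I'm handing in.

```bash
python3 -c "
from h import *
print(env.sign_off(),env.read_state()['clock'])"
```

```text
the job is handed in; nothing more can be done
the job is handed in; nothing more can be done
```

The catch now releases at about 5.8 N, inside the 5.5–7 N limits, and I handed the job in with the lid shut and held by its catch.

- **As found:** the catch let go at about 3.2 N and the lid popped up.
- **Adjustment:** I pushed the tension slide about 20 mm towards the catch in two pushes. The first fell short because the arm lagged under the slide's friction. Then I pressed the lid shut until it latched.
- **Second test:** the lid popped again. Force readings averaged 5.75 N on the plateau, with a highest reading of 6.0 N. The force readings are noisy by a few tenths of a newton, so the margin above 5.5 N is modest. I did not run a third test to confirm it.
- **Final check:** after the last closing and with the arm withdrawn, the depth image put the lid rim at 92.4 mm, the same as when first latched. The beaker, vial and timer looked unmoved in the last picture. I did not check the jar separately, but the arm never went near it. The most I pressed on the catch was about 6 N. The clock stood at about 52 s.

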